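Knock a plaster plug out of its flask

ROBOT

A 7-joint arm with a two-finger parallel gripper is mounted at the origin on a cart in front of the work surface, level with it; the furniture and walls round the work are solid. World frame = base frame: x ahead of the robot, y to its left, z up, the work surface at z = 0. Lengths are in m, angles in rad, forces in N, time in s.
With the tool pointing down it reaches from about 0.425 to 0.95 m from the base axis. Payload 4.7 kg.
Tool frame: the origin (TCP) lies midway between the tips of the shut fingers; the grasp point (between the pads) lies 19 mm behind it; z points along the fingers, y is the line along which they close (so a half turn about z gives the same grasp; the last joint's range is limited). The gripper opens to 87 mm and grips with 3 to 60 N. Pads are 19 mm wide; open, the fingers measure 117 mm over their backs; the gripper's body (75 mm by 190 mm) begins 51 mm behind the grasp point.
Start: joints at [1.298, 0.469, -0.049, 1.532, 0.024, 1.141, -0.082], TCP at [0.163, -0.655, 0.223] pointing down, gripper open.
Joint ranges: [-2.59, 2.59], [-0.33, 1.99], [-1.39, 1.29], [0.1, 2.45], [-1.04, 4.18], [0.21, 1.99], [-2.66, 2.66]. Speed limits (rad/s): [2.57, 2.57, 3.14, 3.14, 3.14, 3.14, 3.14].

INTERFACE

Orientations are given as a unit quaternion [x, y, z, w].
In Python, from bench import arm, vision gives the robot as it stands. The module is installed in compiled form; this text tells all that it offers.
- The arm moves only by the tool servo_tool, never from a script. Its argument "series" is a list of rows, each a list of 5 numbers: the gripper command: -1 is shut, 1 is fully open, values between are in proportion, then the shift along the tool's x, y, z in m, then the turn about the tool's z in degrees. In form: [[fingers, tx, ty, tz, yaw], ...]. A call has 1 to 8 rows; each row is the pose to reach, as a shift and turn from the pose commanded when the call began, along the tool's axes at that moment; what a row does not reach only later rows make up. A row lasts 1/12 s, in which the tool goes at most 41.7 mm and 7.16 degrees, less where a joint would pass 70% of its speed; a pose out of reach is approached as far as the arm can. A call with a gripper value outside its range is refused whole. The fingers move at their own pace and stop on an object; "newtons" is the grip in N (left out, the last holds). Time passes only in rows, so rows that repeat a pose let the fingers close. It gives the time, the measured TCP pose, the force, the opening and the grip force at its end, in the units of the state.
- arm.observe(): the state, without advancing time (a new reading comes with each control period).
- vision.camera(name): name is "scene" or "top" or "wrist"; returns (picture, depth): 420x560x3 uint8, red, green, blue; 420x560 float32, m along the optical axis (not along the pixel's ray), 0 where there is no reading.
- vision.camera_info(name): a dict with "camera_matrix" (3x3 intrinsics, pixels), "D" ([k1, k2, p1, p2, k3] as OpenCV has them; the pictures are not rectified), "R" (3x3) and "t" (3): a world point X has camera coordinates R X + t. Camera axes: x right, y down, z forward; pixel columns grow to the right and rows downward; lengths in m; the calibration is good to about 2 mm. A picture is of the moment at which its call begins: read the wrist's pose just before it. camera_info takes no time and is no camera call; for the wrist camera it gives the pose at the moment of the call.
- arm.sign_off(): hands the job in; it is judged then, once.
The state is a dict: "clock": time; "joint_pos": joint angles; "qvel": joint speeds; "joint_torque": joint torques, N m; "eef_pos": TCP position; "tool_rot": TCP orientation; "force": force on the tool from outside, world axes, zero at the start; "ft_torque": the same for the moment, N m; "width": opening from 0.0 (shut) to 1.0 (fully open); "grip_force": force on a finger pad.
Only numpy, scipy, OpenCV 4.12 (cv2) and the standard library are available. Lean on these libraries where they do the work, as an engineer would, in place of code of your own. Each camera call takes 0.05 s, during which the arm holds its last target. There are 200 camera calls.

TASK

Take the ejector from its rest, find the off-centre knock-out hole in the flask's cover plate with its rod, and push the plaster plug down until it drops out onto the tray under the flask. Then put the ejector back in its rest, upright and fully home, and let go of it. Work gently: the rod must never press on the flask or the plug with more than 40 N, and the things standing around must stay where they are.

Things in the scene. Friction and masses are not known exactly. Their poses are not given: they have to be found in the camera images.
- stand: Knock-out stand, fixed; origin under the centre of its base, z up. A 110 mm square grey catch tray (rim 14 mm high), four posts at +-40 mm in x and y, a saddle plate 42 to 48 mm up with a 41 mm opening. On it stands the clamped steel flask, open below: a tube 56 mm across, 32 mm inside, 28.5 mm high, under a 56 mm square cover plate 12 mm thick with a 2 mm high screw head near each corner.
- stand_top (a point): Point on the stand's axis, level with the cover plate's flat upper face, 88.5 mm above the surface. The plate has one round knock-out hole, 12.5 mm across, right through, slightly chamfered. Its centre is 5.5 mm from this point in a direction that differs from start to start (flask turned any way, then clamped) and is given by no pose: find it by feel or by eye.
- stand_tray (a point): Centre of the catch tray's rubber floor, on the stand's vertical axis, 9 mm above the surface.
- plug_center (a point): Centre of the plaster plug, round, 30 mm across, 24 mm tall, chamfered below. Seated in the flask it is on the stand's axis, its top 12.5 mm below the cover plate's upper face. Spring balls hold it: about 10 to 20 N starts it, 1 to 6 N slides it on. It drops out when its top is pushed about 34 mm below the plate's upper face; it then lies on the tray, centre about 21 mm above the surface if upright.
- rest: The ejector's rest, fixed to the surface: a grey plastic block 60 mm square, 58 mm high, on a 74 mm square foot, with one vertical through hole 13 mm across, chamfered 2 mm. Origin under its centre, z up.
- rest_mouth (a point): Centre of the hole's mouth in the top of the rest, 58 mm above the surface.
- ejector_grip (a point): Centre of the grip of the ejector (loose, 160 g, 100 mm long, upright in the rest): below, a steel rod 10 mm across, 48 mm long, foot chamfered 0.8 mm; then a steel collar 26 mm across, 6 mm thick, that sits on the rest; on top a ribbed black grip 18 mm square, 46 mm tall. This point is 77 mm above the foot, 29 mm above the collar's underside. x, y axes square to the grip's faces, z up.
- ejector_tip (a point): Centre of the flat foot of the ejector's rod, 77 mm below the grip's centre on the ejector's axis.
- plaster_arch: Bystander, loose: dental arch cast in beige plaster on a flat base, 62x66x28 mm; origin at the centre of its underside.
- paste_tin: Bystander, loose: round tin, 64 mm across, 28 mm tall; origin at the centre of its underside.
- tall_bottle: Bystander, loose: white bottle with a blue cap, 42 mm across, 103 mm tall; origin at the centre of its underside.
- glass_pot: Bystander, loose: small clear glass beaker, 48 mm across, 61 mm tall; origin at the centre of its underside.
- black_cap_bottle: Bystander, loose: small bottle with a black cap, 30 mm across, 70 mm tall; origin at the centre of its underside.
- plug: The plaster plug itself; origin at the centre of its underside, 12 mm below plug_center.
- ejector: The ejector itself; origin at the centre of its rod's foot, z up.
There are look-alikes about, which are no part of the job. What is shaped like the ejector but blue or purple is not meant.

How it is judged:
By the outcome, as a careful person would: the job done as asked, in the order asked, and still so for the second after the job is handed in, with the robot touching nothing.
It also fails if it takes over 70 s, if anything falls off the work surface, if the arm or the gripper's body presses on something with over 40 N, if the wrist force passes 120 N, or if a joint passes its speed limit or range.

## Working session

There is one attempt and no reset: what is moved stays moved. The work goes in short steps, Python scripts to look and compute and a tool call to move; the robot and the scene stay as the last step left them, time stands still between calls to the robot, and variables do not carry over. Pictures are saved under pics/ and viewed, at most 13 in all, crops included, and the job is handed in when it is done.

Besides the shell and the picture viewer there is one more tool, called after "Call:" as name([rows], argument=value, ...), one row to a line, values as JSON. servo_tool: Moves the arm, as the interface text tells. Its arguments: {"type":"object","properties":{"series":{"type":"array","items":{"type":"array","items":{"type":"number"}}},"newtons":{"type":"number"}},"required":["series"]}

```bash
mkdir -p pics; python3 - <<'E'
from bench import arm, vision
import cv2,numpy as np
print(arm.observe())
for n in ("scene","top"):
    p,d=vision.camera(n); cv2.imwrite(f"pics/{n}0.png",p[:,:,::-1]); np.save(f"pics/{n}0.npy",d)
    i=vision.camera_info(n); print(n,i)
E
```

```text
{'clock': 0.0, 'joint_pos': array([ 1.29810968,  0.46945803, -0.04859339,  1.5337141 ,  0.02414188,
        1.14097461, -0.0822795 ]), 'qvel': array([ 7.53604515e-04, -2.03693763e-03,  8.40025624e-04,  6.36312582e-05,
        5.91598139e-04,  3.83374137e-04,  2.99831966e-04]), 'joint_torque': array([-1.04105543e-04, -5.07979524e+01, -8.09828402e-02, -2.36159456e+01,
       -6.15023123e-02,  3.80015199e-02,  1.83084721e-04]), 'eef_pos': array([ 0.1627822 , -0.65445515,  0.22147971]), 'tool_rot': array([ 9.92575547e-01,  1.21625721e-01, -1.74327432e-04, -9.67969083e-04]), 'force': array([-0.25191844,  0.42484067,  0.40834145]), 'ft_torque': array([ 0.03508901, -0.0366794 ,  0.00581888]), 'grip_force': 0.0, 'width': 1.0006557338074384}
scene {'camera_matrix': array([[388.91292721,   0.        , 277.44346576],
       [  0.        , 388.91292721, 201.74562307],
       [  0.        ,   0.        ,   1.        ]]), 'D': array([-0.07454485,  0.        ,  0.        ,  0.        ,  0.        ]), 'R': array([[-0.75407325, -0.65678189,  0.00332931],
       [-0.28947835,  0.32780109, -0.89930458],
       [ 0.58955561, -0.67910529, -0.43731017]]), 't': array([0.39450434, 0.27144951, 0.57072419])}
top {'camera_matrix': array([[401.65971864,   0.        , 278.55521686],
       [  0.        , 401.65971864, 207.56201559],
       [  0.        ,   0.        ,   1.        ]]), 'D': array([-0.0856745,  0.       ,  0.       ,  0.       ,  0.       ]), 'R': array([[-0.02845063, -0.99955435,  0.00903727],
       [-0.99488416,  0.02743867, -0.09722467],
       [ 0.09693337, -0.01175714, -0.99522143]]), 't': array([-0.02571335,  0.54529552,  0.96388542])}
```

View pics/scene0.png

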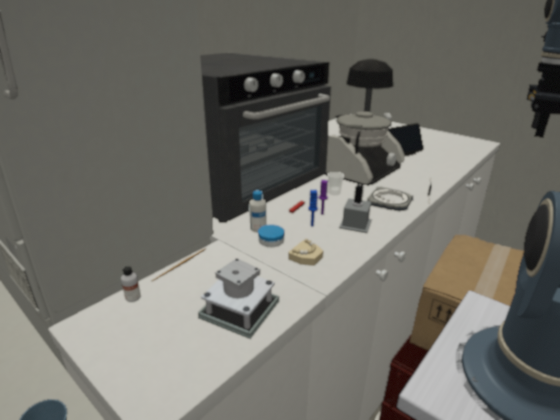

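View pics/top0.png

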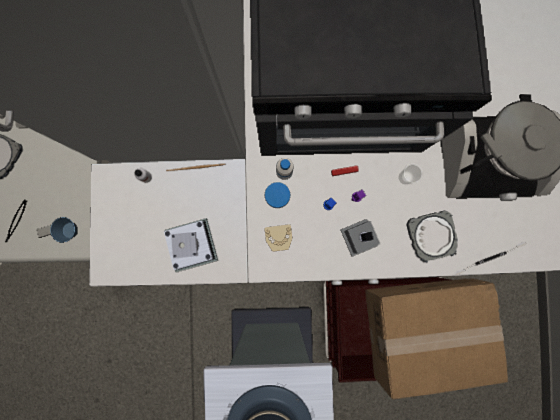

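Candidates for the ejector:
- Black grip standing in the grey block: top (366,237), scene (359,195).
- Blue look-alike: top (330,204), scene (313,200).
- Purple look-alike: top (358,196), scene (324,188).

I choose the black one in the grey rest. The stand is at top (187,243) and scene (240,290). Next I check this in one close crop and measure.

```bash
cat > h.py <<'E'
import cv2, numpy as np
from bench import arm, vision
from scipy.spatial.transform import Rotation as Rn
def rays(i,uv):
    q=cv2.undistortPoints(np.float64(uv).reshape(-1,1,2),i["camera_matrix"],np.float64(i["D"]))[:,0]
    v=np.c_[q,np.ones(len(q))]@i["R"]; return -i["R"].T@i["t"], v
def onz(i,uv,z):
    c,v=rays(i,uv); return c+v*((z-c[2])/v[:,2])[:,None]
def tri(i1,p1,i2,p2):
    c1,v1=rays(i1,[p1]);c2,v2=rays(i2,[p2]);A=np.c_[v1[0],-v2[0]]
    s=np.linalg.lstsq(A,c2-c1,rcond=None)[0];a=c1+s[0]*v1[0];b=c2+s[1]*v2[0]
    return (a+b)/2,np.linalg.norm(a-b)
def cloud(i,d):
    r,c=np.mgrid[:420,:560]; cc,v=rays(i,np.c_[c.ravel(),r.ravel()])
    return (cc+v*d.reshape(-1,1)).reshape(420,560,3)
E
python3 - <<'E'
from h import *
I={n:vision.camera_info(n) for n in("scene","top")}
P={n:cv2.imread(f"pics/{n}0.png") for n in I}; C={n:cloud(I[n],np.load(f"pics/{n}0.npy")) for n in I}
for n,boxes in {"top":[(335,210,390,262),(160,210,225,280)],"scene":[(338,178,380,232),(195,255,285,330)]}.items():
    for (a,b,c,d) in boxes:
        X=C[n][b:d,a:c].reshape(-1,3)
        for lo,hi in((.05,.066),(.08,.095),(.095,.13)):
            m=(X[:,2]>lo)&(X[:,2]<hi)
            if m.sum()>5: print(n,(a,b),lo,m.sum(),X[m].mean(0).round(4),cv2.minAreaRect((X[m][:,:2]*1000).astype(np.float32)))
# black mask
for n,(a,b,c,d) in {"top":(345,222,380,250),"scene":(350,180,370,206)}.items():
    m=(P[n][b:d,a:c].max(2)<45).astype(np.uint8); y,x=np.nonzero(m); print(n,"black",x.min()+a,x.max()+a,y.min()+b,y.max()+b,x.mean()+a,y.mean()+b)
z=lambda n,a,b,c,d:cv2.resize(P[n][b:d,a:c],(390,290),interpolation=cv2.INTER_CUBIC)
cv2.imwrite("pics/crop1.png",np.vstack([np.hstack([z("top",325,208,395,260),z("top",152,218,222,270)]),np.hstack([z("scene",320,178,390,230),z("scene",195,255,285,322)])]))
E
```

```text
top (335, 210) 0.05 540 [ 0.4658 -0.2396  0.0576] ((465.737060546875, -241.87875366210938), (60.453033447265625, 60.72189712524414), 20.356910705566406)
top (335, 210) 0.08 12 [ 0.4639 -0.2345  0.0871] ((467.6202697753906, -235.28988647460938), (9.775196075439453, 22.44293785095215), 65.05329895019531)
top (335, 210) 0.095 77 [ 0.4655 -0.2406  0.1079] ((465.8030700683594, -241.76107788085938), (18.62244987487793, 17.964065551757812), 12.037765502929688)
top (160, 210) 0.05 97 [0.4608 0.1727 0.0522] ((459.7263488769531, 179.5229034423828), (93.66680145263672, 92.1700439453125), 14.53582763671875)
top (160, 210) 0.08 573 [0.4584 0.1803 0.0875] ((458.40447998046875, 181.00051879882812), (56.397254943847656, 55.058837890625), 4.67775821685791)
scene (338, 178) 0.05 312 [ 0.4645 -0.236   0.0578] ((507.600341796875, -297.65240478515625), (74.7328109741211, 221.1641845703125), 36.847869873046875)
scene (338, 178) 0.08 48 [ 0.4596 -0.2332  0.0871] ((459.3378601074219, -235.0487823486328), (26.007173538208008, 11.934930801391602), 54.790409088134766)
scene (338, 178) 0.095 73 [ 0.4615 -0.235   0.1045] ((462.5254211425781, -237.47190856933594), (18.44645881652832, 19.965717315673828), 10.24325942993164)
scene (195, 255) 0.05 294 [0.44   0.1968 0.0563] ((456.7890319824219, 184.56356811523438), (91.60850524902344, 91.21965026855469), 14.440897941589355)
scene (195, 255) 0.08 791 [0.4533 0.1868 0.0876] ((456.99658203125, 183.89495849609375), (59.04619216918945, 58.128204345703125), 4.1808390617370605)
top black 345 372 231 249 360.5230769230769 237.48461538461538
scene black 355 361 187 202 358.1875 194.175
```

View pics/crop1.png

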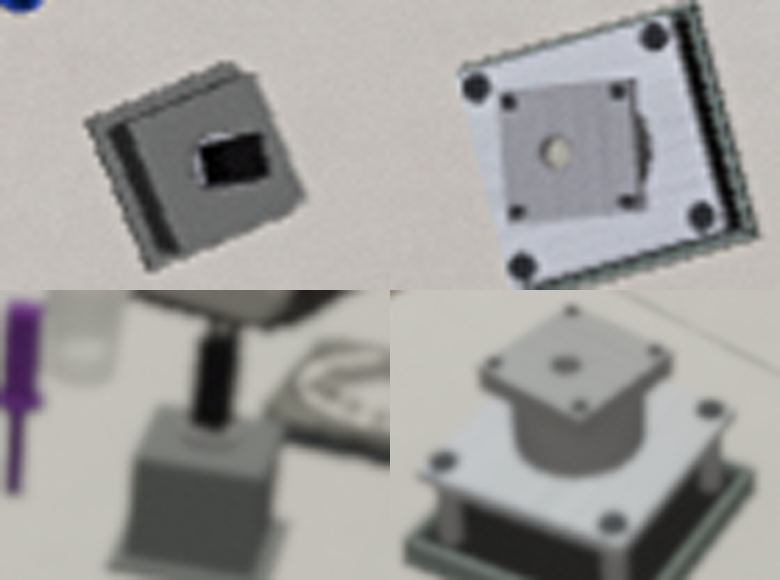

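Close crop: the black grip stands in the grey rest at crop (233,158), which is top (366,237). The hole in the cover plate shows at crop (556,151), which is top (182,245). Both agree with the description: grip top 0.108, rest top 0.058, plate 0.0875. Now I plan the approach.

```bash
cat >> h.py <<'E'
def plan(target, yaw=None):
    """tool-axis shift (mm) and turn (deg) from measured pose to world TCP target; yaw = heading of tool x"""
    s=arm.observe(); R=Rn.from_quat(s["tool_rot"]).as_matrix()
    h=np.degrees(np.arctan2(R[1,0],R[0,0])); d=R.T@(np.array(target)-s["eef_pos"])
    print("at",s["eef_pos"].round(4),"head",h.round(2),"zaxis",R[:,2].round(4),"t",round(s["clock"],2),"F",s["force"].round(2),"shift mm",(d*1000).round(1),"turn",None if yaw is None else round(h-yaw,2))
E
python3 - <<'E'
from h import *
plan([.464,-.24,.24],12)
i=vision.camera_info("wrist"); c=-i["R"].T@i["t"]; R=Rn.from_quat(arm.observe()["tool_rot"]).as_matrix()
print("cam in tool",R.T@(c-arm.observe()["eef_pos"]),"\n",R.T@i["R"].T, i["camera_matrix"][0])
it=vision.camera_info("top");print("hole top",onz(it,[[181.8,245.1]],.0885))
E
```

```text
at [ 0.1628 -0.6545  0.2216] head 13.97 zaxis [-5.0e-04  1.7e-03 -1.0e+00] t 0.1 F [-0.4  -0.41  0.37] shift mm [ 392.4 -329.6  -17.8] turn 1.97
cam in tool [ 0.07310234  0.00057995 -0.16234221] 
 [[-7.22956891e-04 -9.62726849e-01 -2.70474568e-01]
 [ 9.99999494e-01 -8.85233226e-04  4.77979388e-04]
 [-6.99596665e-04 -2.70474086e-01  9.62727001e-01]] [352.00709908   0.         275.37355204]
hole top [[0.45780314 0.1845702  0.0885    ]]
```

Call:
servo_tool([
  [1,20,0,0,0],
])

```text
clock: 0.18
eef_pos: [0.1917, -0.6483, 0.2218]
tool_rot: [0.993, 0.114, -0.004, 0.0]
force: [-1.7, -1.5, -0.1]
width: 1.0
grip_force: 0.0
```

I wrote 20 m there instead of millimetres. The per-row cap held it to about 42 mm, so no harm. From here on I use metres, and I replan from the present pose.

Call:
servo_tool([
  [1,0,0,0,0],
  [1,0,0,0,0],
])

```text
clock: 0.35
eef_pos: [0.2071, -0.6434, 0.2219]
tool_rot: [0.992, 0.124, 0.001, -0.001]
force: [-0.5, -0.5, -0.2]
width: 1.002
grip_force: 0.0
```

```bash
python3 -c "
from h import *
plan([.464,-.24,.24],12)"
```

```text
at [ 0.2071 -0.6434  0.2219] head 14.29 zaxis [ 0.0017  0.0018 -1.    ] t 0.35 F [-0.48 -0.48 -0.22] shift mm [ 348.6 -327.5  -16.9] turn 2.29
```

Steady. Moving to the hover above the rest.

Call:
servo_tool([
  [1,0.015,-0.014,-0.005,0],
  [1,0.042,-0.04,-0.01,0],
  [1,0.07,-0.066,-0.015,0],
  [1,0.098,-0.092,-0.018,0],
  [1,0.126,-0.118,-0.018,0],
  [1,0.154,-0.145,-0.018,0],
  [1,0.182,-0.171,-0.018,1],
  [1,0.21,-0.197,-0.018,2],
])

```text
clock: 1.02
eef_pos: [0.3594, -0.4019, 0.2405]
tool_rot: [0.995, 0.103, -0.0, 0.0]
force: [1.1, -0.7, 0.0]
width: 1.0
grip_force: 0.0
```

Call:
servo_tool([
  [1,0.028,-0.026,0,0],
  [1,0.056,-0.052,0,0],
  [1,0.084,-0.079,0,0],
  [1,0.112,-0.105,0,0],
  [1,0.132,-0.124,0,0],
  [1,0.138,-0.13,0,0],
  [1,0.138,-0.13,0,0],
  [1,0.138,-0.13,0,0],
])

```text
clock: 1.68
eef_pos: [0.4669, -0.2485, 0.2403]
tool_rot: [0.995, 0.104, -0.001, 0.0]
force: [-0.2, -0.6, 0.7]
width: 1.005
grip_force: 0.0
```

```bash
python3 - <<'E'
from h import *
plan([.464,-.24,.24],12)
i=vision.camera_info("wrist"); p,d=vision.camera("wrist"); cv2.imwrite("pics/w1.png",p[:,:,::-1])
np.savez("pics/w1.npz",d=d,**{k:np.array(v) for k,v in i.items()})
X=cloud(i,d); 
for lo,hi in((.05,.061),(.1,.12)):
    m=(np.abs(X[...,2]-(lo+hi)/2)<(hi-lo)/2)&(np.abs(X[...,0]-.464)<.06)&(np.abs(X[...,1]+.24)<.06)
    Y=X[m]; print(m.sum(),Y.mean(0).round(4) if m.sum() else'',cv2.minAreaRect((Y[:,:2]*1000).astype(np.float32)) if m.sum() else'')
E
```

```text
at [ 0.4669 -0.2485  0.2403] head 11.92 zaxis [-1.e-03 -8.e-04 -1.e+00] t 1.68 F [-0.18 -0.55  0.7 ] shift mm [-1.  -8.9  0.3] turn -0.08
2851 [ 0.4665 -0.2401  0.0581] ((463.54461669921875, -240.6370086669922), (60.5373420715332, 60.113502502441406), 20.375755310058594)
460 [ 0.4647 -0.2407  0.1096] ((463.79278564453125, -240.8102569580078), (18.469758987426758, 17.326251983642578), 11.86388111114502)
```

View pics/w1.png

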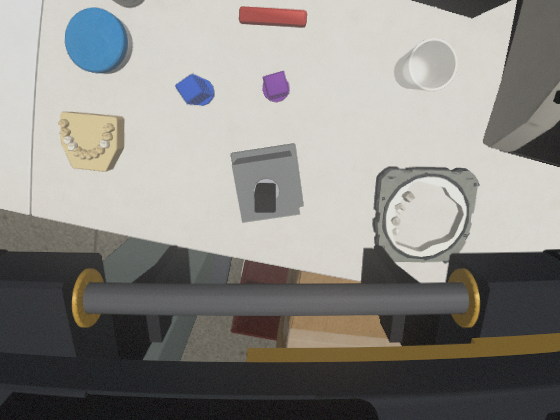

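The wrist view shows the black grip at (265,197) in the rest, with the blue one at (195,90) and the purple one at (276,86) apart. Grip centre is (0.4638, -0.2408), top at 0.110, heading 11.9 deg. The three cameras agree within 3 mm. I descend partway and measure again.

Call:
servo_tool([
  [1,-0.001,-0.008,0.02,0],
  [1,-0.0014,-0.0082,0.045,0],
  [1,-0.0014,-0.0082,0.07,0],
  [1,-0.0014,-0.0082,0.09,0],
  [1,-0.0014,-0.0082,0.1,0],
  [1,-0.0014,-0.0082,0.1,0],
  [1,-0.0014,-0.0082,0.1,0],
])

```text
clock: 2.32
eef_pos: [0.4642, -0.2409, 0.1407]
tool_rot: [0.995, 0.103, -0.0, 0.0]
force: [0.1, 0.0, 0.5]
width: 1.001
grip_force: 0.0
```

```bash
python3 - <<'E'
from h import *
plan([.4638,-.2408,.072],12)
i=vision.camera_info("wrist"); p,d=vision.camera("wrist"); cv2.imwrite("pics/w2.png",p[:,:,::-1])
X=cloud(i,d)
for lo,hi in((.05,.061),(.1,.12)):
    m=(np.abs(X[...,2]-(lo+hi)/2)<(hi-lo)/2)&(np.abs(X[...,0]-.464)<.06)&(np.abs(X[...,1]+.24)<.06)
    if lo>.09: m&=(np.abs(X[...,0]-.464)<.02)&(np.abs(X[...,1]+.24)<.02)
    Y=X[m]; print(m.sum(),Y.mean(0).round(4) if m.sum() else'',cv2.minAreaRect((Y[:,:2]*1000).astype(np.float32)) if m.sum() else'')
# triangulate the grip top centre from w1/w2 via black top faces
w=dict(np.load("pics/w1.npz"))
def cen(X,shape=None):
    m=(X[...,2]>.106)&(X[...,2]<.114)&(np.abs(X[...,0]-.464)<.016)&(np.abs(X[...,1]+.2405)<.016)
    y,x=np.nonzero(m); return cv2.minAreaRect(np.c_[x,y].astype(np.float32))[0]
print(tri(w,cen(cloud(w,w["d"])),i,cen(X)))
E
```

```text
at [ 0.4642 -0.2409  0.1407] head 11.84 zaxis [-2.e-04 -3.e-04 -1.e+00] t 2.32 F [0.06 0.02 0.51] shift mm [-0.4 -0.2 68.7] turn -0.16
5020 [ 0.4686 -0.2395  0.0581] ((463.4552917480469, -240.5609588623047), (60.8035774230957, 60.17787551879883), 20.45634651184082)
1016 [ 0.4653 -0.2401  0.1092] ((463.8018798828125, -240.51834106445312), (18.680967330932617, 18.52397918701172), 11.289875030517578)
(array([ 0.46367805, -0.24057589,  0.10635926]), np.float64(0.0004873646805334761))
```

Call:
servo_tool([
  [1,0,0,0.015,0],
  [1,0,0,0.03,0],
  [1,0,0,0.045,0],
  [1,0,0,0.058,0],
  [1,0,0,0.067,0],
  [1,0,0,0.068,0],
  [1,0,0,0.068,0],
])

```text
clock: 2.95
eef_pos: [0.465, -0.24, 0.0731]
tool_rot: [0.995, 0.104, 0.0, 0.0]
force: [0.3, 0.5, 0.3]
width: 1.0
grip_force: 0.0
```

Call:
servo_tool([
  [0.2,0,0,0,0],
  [-0.2,0,0,0,0],
  [-0.5,0,0,0,0],
  [-0.7,0,0,0,0],
  [-0.8,0,0,0,0],
  [-0.9,0,0,0,0],
  [-1,0,0,0,0],
  [-1,0,0,0,0],
], newtons=15)

```text
clock: 3.62
eef_pos: [0.4646, -0.2396, 0.0726]
tool_rot: [0.995, 0.104, 0.0, 0.0]
force: [0.5, 0.1, 0.4]
width: 0.483
grip_force: 0.0
```

Call:
servo_tool([
  [-1,0,0,0,0],
  [-1,0,0,0,0],
  [-1,0,0,0,0],
  [-1,0,0,0,0],
  [-1,0,0,0,0],
  [-1,0,0,0,0],
  [-1,0,0,0,0],
  [-1,0,0,0,0],
])

```text
clock: 4.28
eef_pos: [0.4646, -0.2396, 0.0725]
tool_rot: [0.995, 0.104, 0.0, 0.0]
force: [0.8, 1.1, -0.6]
width: 0.206
grip_force: 15.0
```

Call:
servo_tool([
  [-1,0,0,0,0],
  [-1,0,0,0,0],
  [-1,0,0,0,0],
], newtons=45)

```text
clock: 4.53
eef_pos: [0.4646, -0.2396, 0.0726]
tool_rot: [0.995, 0.104, 0.0, 0.0]
force: [0.1, 1.1, 0.0]
width: 0.202
grip_force: 44.9
```

Width 0.202 is 17.6 mm, so the grip is held. Lifting.

Call:
servo_tool([
  [-1,0,0,-0.01,0],
  [-1,0,0,-0.03,0],
  [-1,0,0,-0.055,0],
  [-1,0,0,-0.085,0],
  [-1,0,0,-0.115,0],
  [-1,0,0,-0.135,0],
  [-1,0,0,-0.14,0],
  [-1,0,0,-0.14,0],
])

```text
clock: 5.2
eef_pos: [0.4653, -0.2399, 0.2143]
tool_rot: [0.995, 0.104, 0.002, 0.001]
force: [0.2, -1.0, -1.7]
width: 0.204
grip_force: 45.0
```

```bash
python3 - <<'E'
from h import *
plan([.458,.183,.212])
s=arm.observe(); print(s["joint_pos"].round(3),s["width"],s["grip_force"],s["ft_torque"])
i=vision.camera_info("wrist"); p,d=vision.camera("wrist"); cv2.imwrite("pics/w3.png",p[:,:,::-1])
E
```

```text
at [ 0.4653 -0.2399  0.2143] head 11.96 zaxis [ 0.0032 -0.0018 -1.    ] t 5.2 F [ 0.25 -1.05 -1.75] shift mm [  80.5 -415.2    1.5] turn None
[ 0.64   0.245 -0.29   1.89   0.083  1.014 -1.047] 0.20369405422718193 44.97160514787538 [-0.01491879  0.02512812  0.02200759]
```

View pics/w3.png

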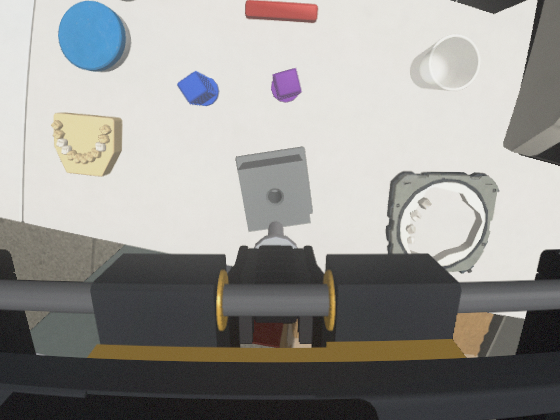

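The wrist view shows the rest's empty hole at (275,196) and the held ejector's collar and rod at (277,235). It is clear of the rest. Now the carry to just short of the stand, for a close view of the plate hole.

Call:
servo_tool([
  [-1,0.002,-0.015,0,0],
  [-1,0.006,-0.045,0,0],
  [-1,0.01,-0.08,0,0],
  [-1,0.014,-0.117,0,0],
  [-1,0.018,-0.155,0,0],
  [-1,0.021,-0.193,0,0],
  [-1,0.025,-0.231,0,0],
  [-1,0.028,-0.269,0,0],
])

```text
clock: 5.92
eef_pos: [0.4343, 0.0308, 0.2107]
tool_rot: [0.995, 0.104, -0.002, -0.0]
force: [0.7, 0.7, -1.9]
width: 0.206
grip_force: 45.0
```

Call:
servo_tool([
  [-1,0.003,-0.037,0,0],
  [-1,0.006,-0.074,0,0],
  [-1,0.009,-0.11,0,0],
  [-1,0.011,-0.133,0,0],
  [-1,0.012,-0.144,0,0],
  [-1,0.012,-0.146,0,0],
  [-1,0.012,-0.146,0,0],
])

```text
clock: 6.5
eef_pos: [0.4165, 0.1745, 0.211]
tool_rot: [0.994, 0.105, -0.002, 0.0]
force: [0.5, -0.4, -2.2]
width: 0.207
grip_force: 45.0
```

```bash
python3 - <<'E'
from h import *
plan([.458,.183,.175])
i=vision.camera_info("wrist"); p,d=vision.camera("wrist"); cv2.imwrite("pics/w4.png",p[:,:,::-1])
np.savez("pics/w4.npz",d=d,**{k:np.array(v) for k,v in i.items()})
X=cloud(i,d); m=(np.abs(X[...,2]-.0885)<.003)&(np.abs(X[...,0]-.458)<.05)&(np.abs(X[...,1]-.183)<.05)
Y=X[m]; print(m.sum(),Y.mean(0),cv2.minAreaRect((Y[:,:2]*1000).astype(np.float32)))
y,x=np.nonzero(m); print(x.min(),x.max(),y.min(),y.max())
a,b=x.min()-5,y.min()-5
cv2.imwrite("pics/w4c.png",cv2.resize(p[b:b+100,a:a+130,::-1],(780,600),interpolation=cv2.INTER_CUBIC)); print(a,b)
E
```

```text
at [0.4165 0.1745 0.211 ] head 12.07 zaxis [-0.0033 -0.0011 -1.    ] t 6.5 F [ 0.55 -0.42 -2.23] shift mm [42.5  0.3 35.8] turn None
4666 [0.45718808 0.1818578  0.08875526] ((456.3883972167969, 181.94534301757812), (56.62019729614258, 56.29647445678711), 4.164956092834473)
238 315 115 192
233 110
```

View pics/w4c.png

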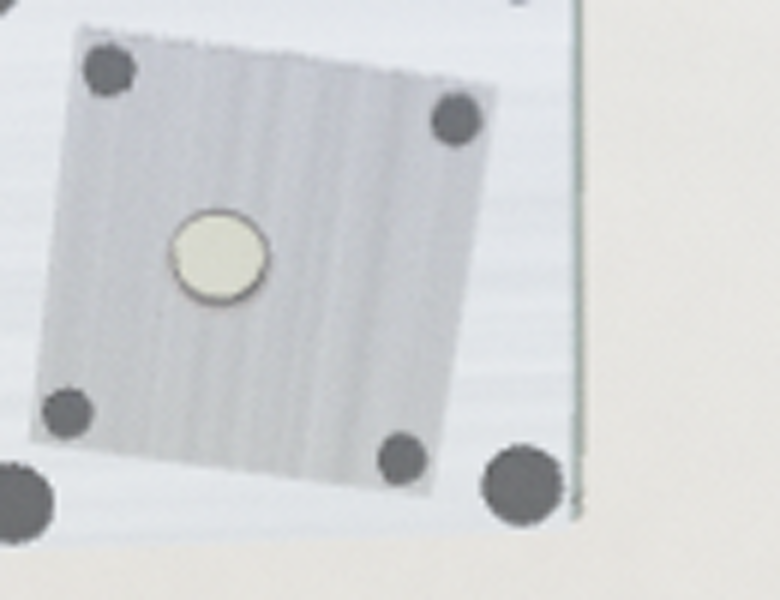

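The crop shows the plate with four screws and the hole at crop (219,257), which is wrist pixel (269,152). Now I measure the hole and the rod tip in the same camera.

```bash
python3 - <<'E'
from h import *
w=dict(np.load("pics/w4.npz")); p=cv2.imread("pics/w4.png")
c=p[130:175,245:295].astype(int); m=((c[...,1]-c[...,0])>12).astype(np.uint8)
n,l,st,ce=cv2.connectedComponentsWithStats(m); k=1+st[1:,4].argmax(); print("plug blob",st[k],ce[k]+[245,130])
H=onz(w,[[269.1,152.4]],.0885)[0]; print("hole rim",H, "r from plate centre",np.linalg.norm(H[:2]-[.4564,.18195])*1000)
pl=onz(w,[ce[k]+[245,130]],.0885)[0]; print("blob on plate",pl)
# rod: cloud near TCP axis
X=cloud(w,w["d"]); T=np.array([.4165,.1745,.211]); g=(np.hypot(X[...,0]-T[0],X[...,1]-T[1])<.02)
for lo in np.arange(.14,.2,.006):
    q=g&(X[...,2]>lo)&(X[...,2]<lo+.006)
    if q.sum()>4: y,x=np.nonzero(q); print(round(lo,3),q.sum(),X[q].mean(0).round(4),x.min(),x.max(),y.min(),y.max())
# expected tip pixel
t=T+np.array([-.0033,-.0011,-1])*.0626
print(cv2.projectPoints(t[None],cv2.Rodrigues(w["R"])[0],w["t"],w["camera_matrix"],w["D"])[0])
cv2.imwrite("pics/w4d.png",cv2.resize(p[180:255,225:325],(800,600),interpolation=cv2.INTER_CUBIC))
E
```

```text
plug blob [25 17  5  3  6] [272. 148.]
hole rim [0.45666162 0.18739311 0.0885    ] r from plate centre 5.449392995466443
blob on plate [0.46059057 0.18583707 0.0885    ]
0.146 14 [0.4194 0.1739 0.151 ] 269 282 221 225
0.152 47 [0.4188 0.1743 0.1552] 268 283 222 231
0.158 43 [0.4189 0.1742 0.1611] 268 283 225 233
0.164 40 [0.4192 0.1743 0.1665] 268 283 228 234
0.17 33 [0.4197 0.1743 0.1719] 269 282 231 234
0.194 64 [0.426  0.176  0.1988] 254 297 234 248
[[[274.30721152 225.58829182]]]
```

View pics/w4d.png

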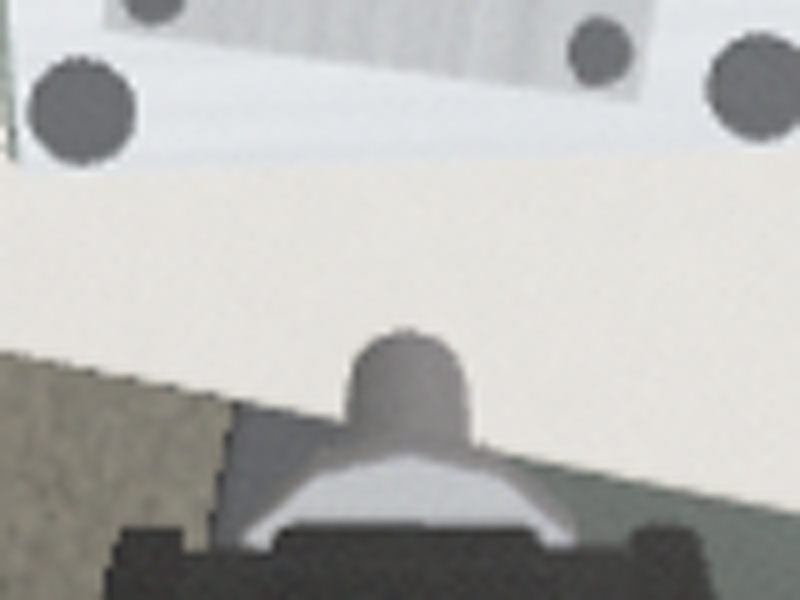

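```bash
python3 - <<'E'
from h import *
w=dict(np.load("pics/w4.npz")); p=cv2.imread("pics/w4.png")
h=np.radians(12.07); ex=np.array([np.cos(h),np.sin(h),0]); ey=np.array([np.sin(h),-np.cos(h),0]); T=np.array([.4165,.1745,.211])
# rod mask by depth
X=cloud(w,w["d"]); g=(np.hypot(X[...,0]-T[0],X[...,1]-T[1])<.02)&(X[...,2]>.14)&(X[...,2]<.185); y,x=np.nonzero(g)
for r in range(221,233): 
    k=x[y==r]; print(r,k.min() if len(k) else 0,k.max() if len(k) else 0,end='; ')
e=onz(w,[[275.4,221.0]],.1486)[0]; print("\nlead edge in tool axes",(e-T)@ex*1e3,(e-T)@ey*1e3)
# tilt seen along the rod: side edges midpoints at heights -> plane; leading-edge line points
for z in(.1486,):
    H=np.array([.45666,.18739,.0885]); print("hole in tool axes",(H-T)@ex*1e3,(H-T)@ey*1e3)
# sub-pixel hole centre: edge-dark ring ellipse fit
c=cv2.resize(p[130:175,245:295],None,fx=8,fy=8,interpolation=cv2.INTER_CUBIC); g2=cv2.cvtColor(c,cv2.COLOR_BGR2GRAY)
h2=c.astype(int); m=((h2[...,2]-h2[...,0])>8).astype(np.uint8)
cs=cv2.findContours(m,0,1)[0]; k=max(cs,key=cv2.contourArea); E=cv2.fitEllipse(k); print((np.array(E[0])+.5)/8-.5+[245,130],np.array(E[1])/8)
E
```

```text
221 275 276; 222 272 279; 223 271 280; 224 270 281; 225 269 282; 226 269 282; 227 269 282; 228 269 282; 229 268 283; 230 268 283; 231 268 283; 232 268 283; 
lead edge in tool axes 3.0749092305644616 0.7600170371655662
hole in tool axes 41.96756086981051 -4.207319174813386
[269.13918877 152.21422005] [12.57714748 13.58689213]
```

Hole 5.45 mm off the plate's centre, as it should be. The rod tip shows at about (-1.8, +0.8) mm in tool axes. Before the final alignment I lower the tip to 9 mm above the plate, 16 mm short of the hole, so that both are measured at nearly the same depth.

Call:
servo_tool([
  [-1,0.01,-0.002,0.008,0],
  [-1,0.02,-0.004,0.022,0],
  [-1,0.027,-0.005,0.038,0],
  [-1,0.027,-0.005,0.049,0],
  [-1,0.027,-0.005,0.051,0],
  [-1,0.027,-0.005,0.051,0],
  [-1,0.027,-0.005,0.051,0],
])

```text
clock: 7.13
eef_pos: [0.4429, 0.1846, 0.1618]
tool_rot: [0.995, 0.104, -0.0, 0.0]
force: [-0.2, 0.9, -1.5]
width: 0.204
grip_force: 45.0
```

```bash
cat > rel.py <<'E'
from h import *
import sys
s=arm.observe(); i=vision.camera_info("wrist"); p,d=vision.camera("wrist"); p=p[:,:,::-1].copy(); cv2.imwrite(f"pics/{sys.argv[1]}.png",p)
plan([.458,.183,.15]); T=s["eef_pos"]; R=Rn.from_quat(s["tool_rot"]).as_matrix(); ex,ey=R[:,0],R[:,1]
tz=T[2]-.0626
hp=cv2.projectPoints(np.array([[.4567,.1874,.0885]]),cv2.Rodrigues(i["R"])[0],i["t"],i["camera_matrix"],i["D"])[0].ravel(); a,b=(hp-26).astype(int)
c=cv2.resize(p[b:b+52,a:a+52],None,fx=8,fy=8,interpolation=cv2.INTER_CUBIC).astype(int)
m=((c[...,2]-c[...,0])>8).astype(np.uint8); k=max(cv2.findContours(m,0,1)[0],key=cv2.contourArea); E=cv2.fitEllipse(k); ce=(np.array(E[0])+.5)/8-.5+[a,b]
H=onz(i,[ce],.0885)[0]; print("hole px",ce,"axes",np.array(E[1])/8,"world",H.round(4),"tool xy mm",((H-T)@ex*1e3).round(2),((H-T)@ey*1e3).round(2))
X=cloud(i,d); g=(np.hypot(X[...,0]-T[0],X[...,1]-T[1])<.02)&(X[...,2]>tz-.003)&(X[...,2]<tz+.03); y,x=np.nonzero(g)
print([(r,x[y==r].min(),x[y==r].max()) for r in range(y.min(),y.min()+12) if (y==r).any()])
q=y>y.min()+5; u=(x[q].min()+x[q].max())/2; e=onz(i,[[u,y.min()-.3]],tz+.0006)[0]
print("tip tool xy mm",((e-T)@ex*1e3-4.9).round(2),((e-T)@ey*1e3).round(2))
a,b=int(u)-50,y.min()-50; cv2.imwrite(f"pics/{sys.argv[1]}c.png",cv2.resize(p[b:b+75,a:a+100],(800,600),interpolation=cv2.INTER_CUBIC)); print(a,b)
E
python3 rel.py w5
```

```text
at [0.4432 0.1849 0.1621] head 11.94 zaxis [ 1.e-03 -1.e-04 -1.e+00] t 7.18 F [-0.09 -0.05 -2.03] shift mm [14.1  4.9 12.2] turn None
hole px [274.09392929 199.94718552] axes [12.22564507 15.2240963 ] world [0.4576 0.1878 0.0885] tool xy mm 15.05 -0.14
[(221, np.int64(275), np.int64(276)), (222, np.int64(272), np.int64(279)), (223, np.int64(271), np.int64(280)), (224, np.int64(270), np.int64(281)), (225, np.int64(269), np.int64(282)), (226, np.int64(269), np.int64(282)), (227, np.int64(269), np.int64(282)), (228, np.int64(268), np.int64(282)), (229, np.int64(268), np.int64(283)), (230, np.int64(268), np.int64(283)), (231, np.int64(268), np.int64(283)), (232, np.int64(268), np.int64(283))]
tip tool xy mm -1.33 0.81
225 171
```

View pics/w5c.png

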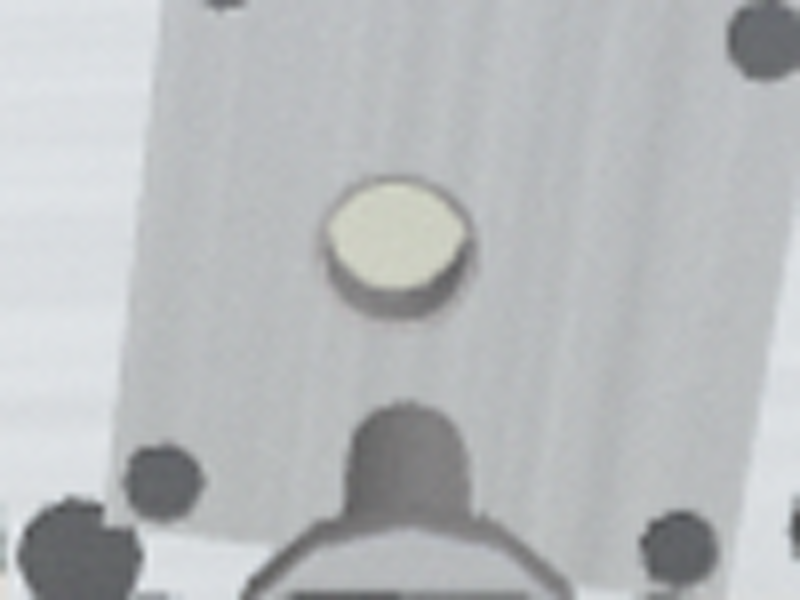

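The close view shows the hole rim centre at crop (397,248), which is px (274.2,201.6). The rod's foot has its leading edge at crop (407,402), which is px (275.4,220.8). So the hole is at tool (13.9, -0.1) and the tip at about (-1.5, 0.8). The shift is (+15.4, -0.9) mm, then down by feel.

Call:
servo_tool([
  [-1,0.008,-0.0005,0,0],
  [-1,0.0154,-0.0009,0,0],
  [-1,0.0154,-0.0009,0,0],
  [-1,0.0154,-0.0009,0.004,0],
  [-1,0.0154,-0.0009,0.007,0],
  [-1,0.0154,-0.0009,0.008,0],
  [-1,0.0154,-0.0009,0.008,0],
])

```text
clock: 7.77
eef_pos: [0.4574, 0.189, 0.1529]
tool_rot: [0.995, 0.104, -0.001, 0.0]
force: [-0.2, 0.2, -1.0]
width: 0.207
grip_force: 45.0
```

Call:
servo_tool([
  [-1,0,0,0.001,0],
  [-1,0,0,0.002,0],
  [-1,0,0,0.003,0],
  [-1,0,0,0.003,0],
])

```text
clock: 8.1
eef_pos: [0.4578, 0.1892, 0.1504]
tool_rot: [0.995, 0.104, -0.0, 0.0]
force: [0.4, 0.1, -1.2]
width: 0.205
grip_force: 45.0
```

Call:
servo_tool([
  [-1,0,0,0.001,0],
  [-1,0,0,0.002,0],
  [-1,0,0,0.002,0],
])

```text
clock: 8.35
eef_pos: [0.4579, 0.1892, 0.1484]
tool_rot: [0.995, 0.104, -0.0, 0.0]
force: [-0.4, -0.3, -2.3]
width: 0.203
grip_force: 45.0
```

Call:
servo_tool([
  [-1,0,0,0.001,0],
  [-1,0,0,0.002,0],
  [-1,0,0,0.002,0],
])

```text
clock: 8.6
eef_pos: [0.4578, 0.1892, 0.1463]
tool_rot: [0.995, 0.104, -0.0, 0.0]
force: [0.5, 0.2, -1.5]
width: 0.207
grip_force: 45.0
```

The tip is 5 mm below the plate face with no force, so it is in the hole. On down to the plug, whose contact is expected at TCP z 0.1386.

Call:
servo_tool([
  [-1,0,0,0.0015,0],
  [-1,0,0,0.003,0],
  [-1,0,0,0.0045,0],
  [-1,0,0,0.006,0],
  [-1,0,0,0.006,0],
  [-1,0,0,0.006,0],
])

```text
clock: 9.1
eef_pos: [0.4579, 0.1892, 0.1404]
tool_rot: [0.995, 0.104, -0.0, 0.0]
force: [-0.0, -0.6, -2.2]
width: 0.204
grip_force: 45.0
```

Call:
servo_tool([
  [-1,0,0,0.0005,0],
  [-1,0,0,0.001,0],
  [-1,0,0,0.0015,0],
  [-1,0,0,0.002,0],
  [-1,0,0,0.002,0],
])

```text
clock: 9.52
eef_pos: [0.4581, 0.1893, 0.1388]
tool_rot: [0.995, 0.104, 0.0, 0.0]
force: [-0.2, -0.4, 0.9]
width: 0.203
grip_force: 45.0
```

Call:
servo_tool([
  [-1,0,0,0.0005,0],
  [-1,0,0,0.001,0],
  [-1,0,0,0.001,0],
])

```text
clock: 9.77
eef_pos: [0.4582, 0.1896, 0.1382]
tool_rot: [0.995, 0.104, 0.0, -0.0]
force: [-2.0, -0.1, 4.8]
width: 0.201
grip_force: 45.0
```

Contact with the plug where expected. I press on in small steps.

Call:
servo_tool([
  [-1,0,0,0.0005,0],
  [-1,0,0,0.001,0],
  [-1,0,0,0.001,0],
])

```text
clock: 10.02
eef_pos: [0.4582, 0.1897, 0.1375]
tool_rot: [0.995, 0.104, 0.0, 0.0]
force: [-2.0, -0.4, 7.2]
width: 0.203
grip_force: 45.0
```

Call:
servo_tool([
  [-1,0,0,0.0005,0],
  [-1,0,0,0.001,0],
  [-1,0,0,0.001,0],
])

```text
clock: 10.27
eef_pos: [0.4582, 0.1897, 0.1366]
tool_rot: [0.995, 0.104, 0.0, 0.0]
force: [-2.5, 0.1, 7.4]
width: 0.203
grip_force: 45.0
```

Call:
servo_tool([
  [-1,0,0,0.0006,0],
  [-1,0,0,0.0012,0],
  [-1,0,0,0.0018,0],
  [-1,0,0,0.002,0],
  [-1,0,0,0.002,0],
])

```text
clock: 10.68
eef_pos: [0.4582, 0.1899, 0.1354]
tool_rot: [0.995, 0.104, 0.001, 0.0]
force: [-4.4, -1.8, 13.8]
width: 0.201
grip_force: 45.0
```

Call:
servo_tool([
  [-1,0,0,0.0006,0],
  [-1,0,0,0.0012,0],
  [-1,0,0,0.0018,0],
  [-1,0,0,0.002,0],
  [-1,0,0,0.002,0],
])

```text
clock: 11.1
eef_pos: [0.4581, 0.1901, 0.1339]
tool_rot: [0.995, 0.104, 0.001, 0.0]
force: [-4.6, -1.9, 18.9]
width: 0.201
grip_force: 45.0
```

```bash
cat > col.py <<'E'
from h import *
import sys
s=arm.observe(); i=vision.camera_info("wrist"); p,d=vision.camera("wrist"); cv2.imwrite(f"pics/{sys.argv[1]}.png",p[:,:,::-1])
T=s["eef_pos"]; X=cloud(i,d); g=(np.hypot(X[...,0]-T[0],X[...,1]-T[1])<.018)&(X[...,2]>T[2]-.03)&(X[...,2]<T[2]-.004)
y,x=np.nonzero(g); Y=X[g]; print(T,s["force"].round(1),"collar rows",y.min(),y.max(),x.min(),x.max(),"z-TCPz mm",np.percentile((Y[:,2]-T[2])*1e3,[5,25,50,75,95]).round(1))
E
python3 col.py w6; python3 - <<'E'
from h import *
w=dict(np.load("pics/w4.npz")); T=np.array([.4165,.1745,.211]); X=cloud(w,w["d"]); g=(np.hypot(X[...,0]-T[0],X[...,1]-T[1])<.018)&(X[...,2]>T[2]-.03)&(X[...,2]<T[2]-.004)
y,x=np.nonzero(g); print(y.min(),y.max(),x.min(),x.max(),np.percentile((X[g][:,2]-T[2])*1e3,[5,25,50,75,95]).round(1))
E
```

```text
[0.45813011 0.19011424 0.13393209] [-4.6 -1.9 18.9] collar rows 234 248 254 297 z-TCPz mm [-12.5  -9.5  -8.5  -8.   -4.8]
234 248 254 297 [-12.4  -9.6  -8.7  -8.1  -5. ]
```

The ejector has not slipped in the grip, so the plug is moving, at about 19 N. I continue gently.

Call:
servo_tool([
  [-1,0,0,0.0005,0],
  [-1,0,0,0.001,0],
  [-1,0,0,0.001,0],
  [-1,0,0,0.001,0],
])

```text
clock: 11.48
eef_pos: [0.4581, 0.1901, 0.1329]
tool_rot: [0.995, 0.104, 0.001, 0.0]
force: [-5.6, -1.0, 17.4]
width: 0.2
grip_force: 45.0
```

Call:
servo_tool([
  [-1,0,0,0.0005,0],
  [-1,0,0,0.001,0],
  [-1,0,0,0.001,0],
  [-1,0,0,0.001,0],
])

```text
clock: 11.82
eef_pos: [0.4581, 0.19, 0.1317]
tool_rot: [0.995, 0.104, 0.001, 0.0]
force: [-5.1, -1.6, 16.5]
width: 0.205
grip_force: 45.0
```

Call:
servo_tool([
  [-1,-0.0005,0,0.0005,0],
  [-1,-0.0005,0,0.001,0],
  [-1,-0.0005,0,0.0015,0],
  [-1,-0.0005,0,0.002,0],
  [-1,-0.0005,0,0.002,0],
])

```text
clock: 12.23
eef_pos: [0.458, 0.1897, 0.1284]
tool_rot: [0.995, 0.104, 0.001, -0.0]
force: [-0.2, -0.2, 4.1]
width: 0.205
grip_force: 45.0
```

Call:
servo_tool([
  [-1,-0.0003,0,0.0006,0],
  [-1,-0.0003,0,0.0012,0],
  [-1,-0.0003,0,0.0018,0],
  [-1,-0.0003,0,0.002,0],
  [-1,-0.0003,0,0.002,0],
])

```text
clock: 12.65
eef_pos: [0.4575, 0.1894, 0.1255]
tool_rot: [0.995, 0.104, 0.0, -0.0]
force: [0.8, 1.3, 2.0]
width: 0.202
grip_force: 45.0
```

It broke free and now slides at 2–4 N. I push on to TCP z about 0.115.

Call:
servo_tool([
  [-1,0,0,0.0007,0],
  [-1,0,0,0.0014,0],
  [-1,0,0,0.0021,0],
  [-1,0,0,0.0028,0],
  [-1,0,0,0.0035,0],
  [-1,0,0,0.004,0],
  [-1,0,0,0.004,0],
])

```text
clock: 13.23
eef_pos: [0.4571, 0.1889, 0.1212]
tool_rot: [0.995, 0.104, -0.0, 0.0]
force: [0.8, 1.1, 0.8]
width: 0.206
grip_force: 45.0
```

Call:
servo_tool([
  [-1,0,0,0.0007,0],
  [-1,0,0,0.0014,0],
  [-1,0,0,0.0021,0],
  [-1,0,0,0.0028,0],
  [-1,0,0,0.0035,0],
  [-1,0,0,0.004,0],
  [-1,0,0,0.004,0],
])

```text
clock: 13.82
eef_pos: [0.4562, 0.1885, 0.1168]
tool_rot: [0.995, 0.104, -0.001, 0.0]
force: [0.2, 0.5, -1.5]
width: 0.202
grip_force: 45.0
```

Call:
servo_tool([
  [-1,0,0,0.0007,0],
  [-1,0,0,0.0014,0],
  [-1,0,0,0.0021,0],
  [-1,0,0,0.003,0],
  [-1,0,0,0.003,0],
])

```text
clock: 14.23
eef_pos: [0.4571, 0.189, 0.1143]
tool_rot: [0.995, 0.104, -0.0, 0.0]
force: [0.1, -0.3, -2.0]
width: 0.203
grip_force: 45.0
```

```bash
cat > plug.py <<'E'
from h import *
import sys
for n in("scene","top"):
    p,d=vision.camera(n); cv2.imwrite(f"pics/{n}{sys.argv[1]}.png",p[:,:,::-1])
p=cv2.imread(f"pics/scene{sys.argv[1]}.png"); q=cv2.imread("pics/scene0.png")
z=lambda a:cv2.resize(a[255:330,195:285],(395,330),interpolation=cv2.INTER_CUBIC)
cv2.imwrite(f"pics/plug{sys.argv[1]}.png",np.hstack([z(q),z(p)]))
c=p[280:325,200:280].astype(int); m=((c[...,2]-c[...,0])>14)&(c.max(2)>70); y,x=np.nonzero(m); print("beige px under saddle",m.sum(),x.mean()+200 if len(x) else'',y.mean()+280 if len(y) else'')
E
python3 plug.py 1
```

```text
beige px under saddle 0
```

Call:
servo_tool([
  [-1,0,0,0.001,0],
  [-1,0,0,0.002,0],
  [-1,0,0,0.002,0],
  [-1,0,0,0.002,0],
  [-1,0,0,0.002,0],
])

```text
clock: 14.75
eef_pos: [0.4572, 0.1891, 0.1125]
tool_rot: [0.995, 0.104, 0.0, 0.0]
force: [0.4, -0.5, -1.9]
width: 0.205
grip_force: 45.0
```

```bash
python3 plug.py 2
```

```text
beige px under saddle 0
```

View pics/plug2.png

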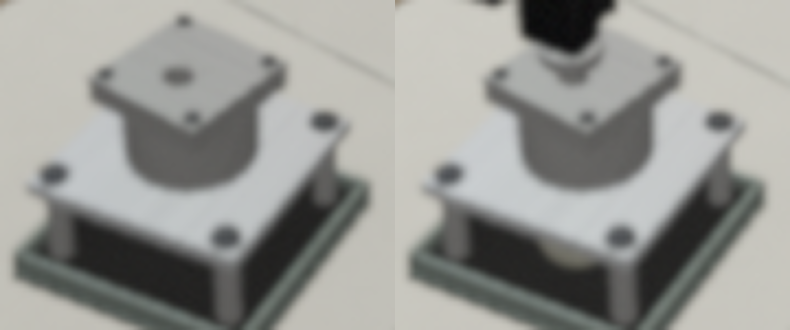

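The right half shows the plug under the saddle at (567,250), where it was black before. I withdraw straight up and verify numerically that it lies on the tray.

Call:
servo_tool([
  [-1,0,0,-0.005,0],
  [-1,0,0,-0.015,0],
  [-1,0,0,-0.03,0],
  [-1,0,0,-0.045,0],
  [-1,0,0,-0.065,0],
  [-1,0,0,-0.085,0],
  [-1,0,0,-0.098,0],
  [-1,0,0,-0.1,0],
])

```text
clock: 15.52
eef_pos: [0.4588, 0.1902, 0.2161]
tool_rot: [0.995, 0.104, 0.003, -0.001]
force: [0.6, 0.2, -1.2]
width: 0.206
grip_force: 45.0
```

```bash
python3 - <<'E'
from h import *
i=vision.camera_info("scene"); p,d=vision.camera("scene"); X=cloud(i,d); p=p[:,:,::-1].copy(); cv2.imwrite("pics/scene3.png",p)
q=cv2.imread("pics/scene0.png"); df=np.abs(p.astype(int)-q).max(2)[295:325,215:260]; y,x=np.nonzero(df>30); x+=215;y+=295
print("changed px",len(x),x.min(),x.max(),y.min(),y.max())
b=[[np.median(x[y==y.max()]),y.max()+.5]]; c=-i["R"].T@i["t"]; S=np.array([.4575,.182]); u=(c[:2]-S)/np.linalg.norm(c[:2]-S)
for z in(.009,.012,.02): print(z,"front edge ahead of axis mm",((onz(i,b,z)[0,:2]-S)@u*1e3).round(1), "side",(np.cross(u,onz(i,b,z)[0,:2]-S)*1e3).round(1))
Y=X[y,x]; print("depth pts z",np.percentile(Y[:,2],[5,50,95]).round(4),"xy",np.median(Y,0).round(4))
plan([.4646,-.2396,.213])
wi=vision.camera_info("wrist"); w,d=vision.camera("wrist"); cv2.imwrite("pics/w7.png",w[:,:,::-1]); 
E
python3 col.py w7
```

```text
changed px 37 229 239 310 315
0.009 front edge ahead of axis mm 27.2 side -6.3
0.012 front edge ahead of axis mm 30.5 side -6.3
0.02 front edge ahead of axis mm 39.3 side -6.2
depth pts z [0.0089 0.014  0.0193] xy [0.4457 0.208  0.014 ]
at [0.4582 0.1897 0.2149] head 11.97 zaxis [ 0.0044  0.0012 -1.    ] t 15.57 F [-0.04  0.67 -2.15] shift mm [-82.8 421.3   1.4] turn None
[0.45745912 0.18918769 0.2134518 ] [-0.1 -0.1 -2.1] collar rows 234 248 254 297 z-TCPz mm [-12.7  -9.6  -8.6  -7.8  -5. ]<stdin>:6: DeprecationWarning: Arrays of 2-dimensional vectors are deprecated. Use arrays of 3-dimensional vectors instead. (deprecated in NumPy 2.0)
```

The plug's lower edge lies at z 0.009, on the tray floor, and it is free of the flask. The ejector has not slipped. Now back to the rest, stopping 18 mm short to check the rod against the rest's hole.

Call:
servo_tool([
  [-1,-0.004,0.015,0,0],
  [-1,-0.012,0.045,0,0],
  [-1,-0.02,0.08,0,0],
  [-1,-0.028,0.117,0,0],
  [-1,-0.036,0.155,0,0],
  [-1,-0.044,0.193,0,0],
  [-1,-0.052,0.231,0,0],
  [-1,-0.06,0.269,0,0],
])

```text
clock: 16.33
eef_pos: [0.453, -0.0883, 0.2115]
tool_rot: [0.995, 0.104, -0.001, -0.0]
force: [0.8, 0.5, -1.0]
width: 0.204
grip_force: 45.0
```

Call:
servo_tool([
  [-1,-0.01,0.037,0,0],
  [-1,-0.02,0.074,0,0],
  [-1,-0.03,0.11,0,0],
  [-1,-0.038,0.135,0,0],
  [-1,-0.04,0.15,0,0],
  [-1,-0.04,0.152,0,0],
  [-1,-0.04,0.152,0,0],
  [-1,-0.04,0.152,0,0],
])

```text
clock: 17.0
eef_pos: [0.4465, -0.2418, 0.2117]
tool_rot: [0.994, 0.105, -0.001, -0.001]
force: [0.1, 0.4, -2.3]
width: 0.203
grip_force: 45.0
```

```bash
python3 -c "
from h import *
plan([.4646,-.2396,.131],11.94)"
```

```text
at [ 0.4465 -0.2418  0.2117] head 12.07 zaxis [-0.0015  0.0017 -1.    ] t 17.0 F [ 0.1   0.44 -2.25] shift mm [18.3  1.8 80.7] turn 0.13
```

Call:
servo_tool([
  [-1,0,0.001,0.02,0],
  [-1,0,0.0018,0.045,0],
  [-1,0,0.0018,0.065,0],
  [-1,0,0.0018,0.077,0],
  [-1,0,0.0018,0.08,0],
  [-1,0,0.0018,0.08,0],
  [-1,0,0.0018,0.08,0],
])

```text
clock: 17.58
eef_pos: [0.4478, -0.2444, 0.1332]
tool_rot: [0.994, 0.105, 0.0, 0.0]
force: [0.4, -0.7, -1.2]
width: 0.204
grip_force: 45.0
```

```bash
python3 - <<'E'
from h import *
s=arm.observe(); i=vision.camera_info("wrist"); p,d=vision.camera("wrist"); p=p[:,:,::-1].copy(); cv2.imwrite("pics/w8.png",p)
plan([.4646,-.2396,.131],11.94); T=s["eef_pos"]; R=Rn.from_quat(s["tool_rot"]).as_matrix(); tz=T[2]-.0626
X=cloud(i,d); g=(np.hypot(X[...,0]-T[0],X[...,1]-T[1])<.02)&(X[...,2]>tz-.003)&(X[...,2]<tz+.03); y,x=np.nonzero(g)
u=275.4; e=onz(i,[[u,y.min()-.3]],tz+.0006)[0]; t=R.T@(e-T)*1e3; print("rod top row",y.min(),"tip tool xy",t[0]-4.9,t[1])
b=y.min()-50; a=225
cv2.imwrite("pics/w8c.png",cv2.resize(p[b:b+75,a:a+100],(800,600),interpolation=cv2.INTER_CUBIC)); print(a,b)
E
```

```text
at [ 0.448  -0.2448  0.1336] head 12.04 zaxis [ 1.8e-03 -7.0e-04 -1.0e+00] t 17.63 F [ 0.35  0.33 -1.  ] shift mm [17.3 -1.6  2.6] turn 0.1
rod top row 221 tip tool xy -1.3111360277713868 0.761713582062535
225 171
```

View pics/w8c.png

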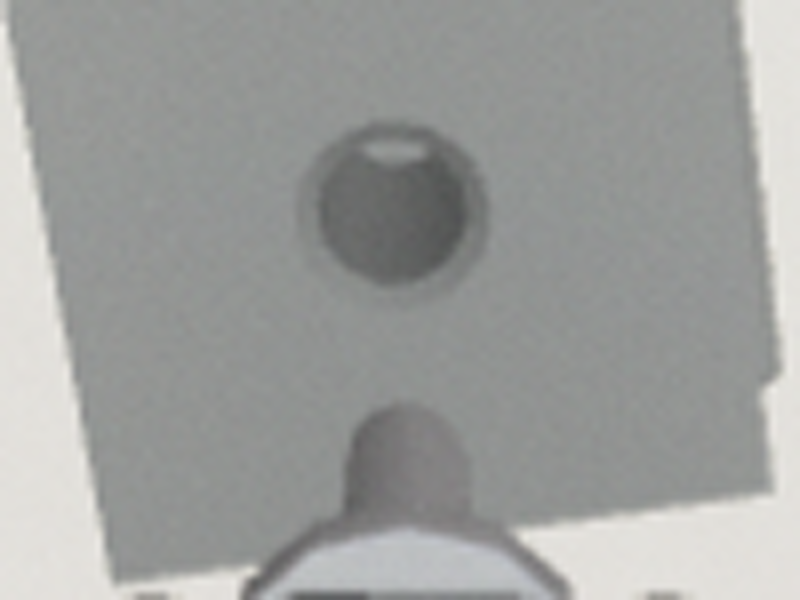

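The crop shows the rest's chamfered mouth centred at (395,213), which is px (273.9,197.2), and the rod's foot at (407,402).

```bash
python3 - <<'E'
from h import *
s=arm.observe(); i=vision.camera_info("wrist"); T=s["eef_pos"]; R=Rn.from_quat(s["tool_rot"]).as_matrix()
H=onz(i,[[273.9,197.2]],.058)[0]; print(H,T,R.T@(H-T)*1e3); plan([.4646,-.2396,.0726],11.94)
E
```

```text
[ 0.46415099 -0.24116514  0.058     ] [ 0.44798963 -0.244806    0.1335799 ] [16.44042737 -0.27187754 75.60690711]
at [ 0.448  -0.2448  0.1336] head 12.04 zaxis [ 1.8e-03 -7.0e-04 -1.0e+00] t 17.63 F [ 0.35  0.33 -1.  ] shift mm [17.2 -1.7 61. ] turn 0.1
```

The visual and pose-based estimates agree within 0.9 mm: shift (17.5, -1.3). Then down by feel.

Call:
servo_tool([
  [-1,0.009,-0.0007,0,0],
  [-1,0.0175,-0.0013,0,0],
  [-1,0.0175,-0.0013,0,0],
  [-1,0.0175,-0.0013,0.004,0],
  [-1,0.0175,-0.0013,0.008,0],
  [-1,0.0175,-0.0013,0.011,0],
  [-1,0.0175,-0.0013,0.013,0],
  [-1,0.0175,-0.0013,0.013,0],
])

```text
clock: 18.3
eef_pos: [0.4632, -0.2403, 0.1188]
tool_rot: [0.995, 0.104, -0.001, -0.0]
force: [-0.5, -0.2, -1.5]
width: 0.202
grip_force: 45.0
```

Call:
servo_tool([
  [-1,0,0,0.001,0],
  [-1,0,0,0.002,0],
  [-1,0,0,0.003,0],
  [-1,0,0,0.004,0],
  [-1,0,0,0.004,0],
])

```text
clock: 18.72
eef_pos: [0.4637, -0.2403, 0.1154]
tool_rot: [0.995, 0.104, -0.0, -0.0]
force: [0.6, 0.1, -2.5]
width: 0.202
grip_force: 45.0
```

Call:
servo_tool([
  [-1,0.0003,-0.0003,0.002,0],
  [-1,0.0004,-0.0004,0.005,0],
  [-1,0.0004,-0.0004,0.008,0],
  [-1,0.0004,-0.0004,0.011,0],
  [-1,0.0004,-0.0004,0.014,0],
  [-1,0.0004,-0.0004,0.016,0],
  [-1,0.0004,-0.0004,0.016,0],
])

```text
clock: 19.3
eef_pos: [0.4638, -0.2398, 0.099]
tool_rot: [0.995, 0.104, -0.0, -0.0]
force: [-0.2, 0.6, -2.7]
width: 0.2
grip_force: 45.0
```

Call:
servo_tool([
  [-1,0,0,0.003,0],
  [-1,0,0,0.006,0],
  [-1,0,0,0.01,0],
  [-1,0,0,0.014,0],
  [-1,0,0,0.018,0],
  [-1,0,0,0.02,0],
  [-1,0,0,0.02,0],
])

```text
clock: 19.88
eef_pos: [0.4638, -0.2397, 0.0789]
tool_rot: [0.995, 0.104, -0.0, -0.0]
force: [-0.5, 0.4, -1.8]
width: 0.203
grip_force: 45.0
```

6.3 mm to go. Slow until the collar seats.

Call:
servo_tool([
  [-1,0,0,0.001,0],
  [-1,0,0,0.002,0],
  [-1,0,0,0.003,0],
  [-1,0,0,0.004,0],
  [-1,0,0,0.005,0],
  [-1,0,0,0.005,0],
])

```text
clock: 20.38
eef_pos: [0.4641, -0.2399, 0.0744]
tool_rot: [0.995, 0.104, -0.0, -0.0]
force: [-0.2, 0.6, -2.4]
width: 0.201
grip_force: 45.0
```

Call:
servo_tool([
  [-1,0,0,0.0005,0],
  [-1,0,0,0.001,0],
  [-1,0,0,0.001,0],
])

```text
clock: 20.63
eef_pos: [0.4642, -0.2399, 0.0735]
tool_rot: [0.995, 0.104, 0.0, 0.0]
force: [-0.4, -0.3, -1.1]
width: 0.202
grip_force: 45.0
```

Call:
servo_tool([
  [-1,0,0,0.0005,0],
  [-1,0,0,0.0005,0],
  [-1,0,0,0.0005,0],
])

```text
clock: 20.88
eef_pos: [0.4642, -0.2399, 0.073]
tool_rot: [0.995, 0.104, 0.0, 0.0]
force: [-0.4, -0.4, -1.2]
width: 0.204
grip_force: 45.0
```

Call:
servo_tool([
  [-1,0,0,0.0005,0],
  [-1,0,0,0.0008,0],
  [-1,0,0,0.0008,0],
])

```text
clock: 21.13
eef_pos: [0.4642, -0.2399, 0.0725]
tool_rot: [0.995, 0.104, 0.0, 0.0]
force: [-0.4, 0.6, 1.9]
width: 0.204
grip_force: 45.0
```

Call:
servo_tool([
  [-1,0,0,0.0004,0],
  [-1,0,0,0.0004,0],
  [-1,0,0,0.0004,0],
])

```text
clock: 21.38
eef_pos: [0.4643, -0.2399, 0.0725]
tool_rot: [0.995, 0.104, 0.0, 0.0]
force: [-0.5, 1.2, 5.1]
width: 0.207
grip_force: 45.0
```

Seated: the force turned upward at the same height as when it was taken. I lower the grip force, open slowly, then rise.

Call:
servo_tool([
  [-1,0,0,0,0],
  [-1,0,0,0,0],
  [-0.5,0,0,0,0],
  [-0.4,0,0,0,0],
  [-0.2,0,0,0,0],
  [0.1,0,0,0,0],
  [0.4,0,0,0,0],
  [0.7,0,0,0,0],
], newtons=5)

```text
clock: 22.05
eef_pos: [0.4642, -0.2399, 0.0718]
tool_rot: [0.995, 0.104, 0.0, 0.0]
force: [-0.3, -0.6, -0.1]
width: 0.514
grip_force: 0.0
```

Call:
servo_tool([
  [0.9,0,0,0,0],
  [0.9,0,0,0,0],
  [0.9,0,0,0,0],
  [0.9,0,0,0,0],
  [0.9,0,0,0,0],
  [0.9,0,0,0,0],
])

```text
clock: 22.55
eef_pos: [0.4642, -0.2399, 0.0719]
tool_rot: [0.995, 0.104, 0.0, 0.0]
force: [-0.8, 0.8, 0.3]
width: 0.921
grip_force: 0.0
```

Call:
servo_tool([
  [0.9,0,0,-0.01,0],
  [0.9,0,0,-0.03,0],
  [0.9,0,0,-0.06,0],
  [0.9,0,0,-0.09,0],
  [0.9,0,0,-0.12,0],
  [0.9,0,0,-0.15,0],
  [0.9,0,0,-0.16,0],
  [0.9,0,0,-0.16,0],
])

```text
clock: 23.22
eef_pos: [0.4659, -0.2405, 0.2355]
tool_rot: [0.995, 0.104, 0.003, 0.002]
force: [0.6, -0.6, 0.2]
width: 0.951
grip_force: 0.0
```

```bash
python3 - <<'E'
from h import *
s=arm.observe(); print(s["clock"],s["eef_pos"],s["width"],s["force"])
for n in("wrist","top","scene"):
    i=vision.camera_info(n); p,d=vision.camera(n); X=cloud(i,d); p=p[:,:,::-1].copy(); cv2.imwrite(f"pics/end_{n}.png",p)
    m=(X[...,2]>.1)&(X[...,2]<.12)&(np.hypot(X[...,0]-.4638,X[...,1]+.2405)<.02); Y=X[m]
    if m.sum()>5: print(n,m.sum(),Y.mean(0).round(4),np.percentile(Y[:,2],[50,95]).round(4),cv2.minAreaRect((Y[:,:2]*1000).astype(np.float32)))
    if n!="wrist": 
        df=np.abs(p.astype(int)-cv2.imread(f"pics/{n}0.png")).max(2).astype(np.uint8); k,l,st,ce=cv2.connectedComponentsWithStats((df>35).astype(np.uint8))
        print(n,"changes",[(tuple(a[:5]),c.round().tolist()) for a,c in zip(st[1:],ce[1:]) if a[4]>8])
a=cv2.imread("pics/end_wrist.png");b=cv2.imread("pics/end_scene.png")
cv2.imwrite("pics/end.png",np.hstack([cv2.resize(a[120:270,200:350],(400,400)),cv2.resize(b[175:245,320:390],(400,400))]))
E
```

```text
23.2167 [ 0.46593372 -0.24053519  0.23553656] 0.9509788484513133 [ 0.64481619 -0.64490443  0.18362625]
wrist 497 [ 0.4642 -0.2407  0.1092] [0.1098 0.1112] ((463.24859619140625, -240.78451538085938), (18.455120086669922, 18.229270935058594), 12.296168327331543)
top changes [((np.int32(341), np.int32(183), np.int32(166), np.int32(237), np.int32(19932)), [443.0, 286.0])]
scene 54 [ 0.4611 -0.2358  0.1073] [0.1077 0.1117] ((463.0677795410156, -239.98709106445312), (17.991994857788086, 21.963693618774414), 13.213791847229004)
scene changes [((np.int32(355), np.int32(0), np.int32(13), np.int32(5), np.int32(47)), [361.0, 1.0]), ((np.int32(353), np.int32(0), np.int32(54), np.int32(47), np.int32(1582)), [376.0, 22.0]), ((np.int32(543), np.int32(0), np.int32(17), np.int32(54), np.int32(733)), [552.0, 28.0]), ((np.int32(348), np.int32(57), np.int32(22), np.int32(11), np.int32(98)), [358.0, 61.0]), ((np.int32(375), np.int32(58), np.int32(15), np.int32(8), np.int32(64)), [384.0, 61.0]), ((np.int32(527), np.int32(62), np.int32(33), np.int32(76), np.int32(1606)), [545.0, 96.0]), ((np.int32(339), np
[... 377 characters left out ...]
 np.int32(31), np.int32(96), np.int32(757)), [517.0, 257.0]), ((np.int32(529), np.int32(211), np.int32(19), np.int32(15), np.int32(103)), [539.0, 216.0]), ((np.int32(553), np.int32(211), np.int32(7), np.int32(5), np.int32(22)), [556.0, 213.0]), ((np.int32(530), np.int32(213), np.int32(30), np.int32(66), np.int32(510)), [548.0, 245.0]), ((np.int32(532), np.int32(278), np.int32(23), np.int32(16), np.int32(71)), [545.0, 288.0]), ((np.int32(556), np.int32(287), np.int32(4), np.int32(4), np.int32(14)), [558.0, 288.0]), ((np.int32(554), np.int32(296), np.int32(6), np.int32(6), np.int32(30)), [557.0, 298.0]), ((np.int32(229), np.int32(311), np.int32(11), np.int32(5), np.int32(30)), [234.0, 313.0])]
```

View pics/end.png

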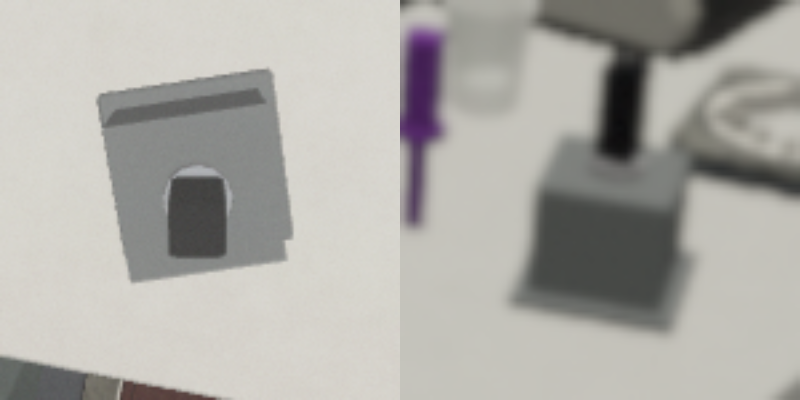

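The ejector stands upright in the rest with its collar seated and its top at 0.110, as at the start. The plug is on the tray, and the only other change in the pictures is the arm itself.

```bash
python3 -c "
from bench import arm
print(arm.sign_off())"
```

```text
the job is handed in; nothing more can be done
None
```

The plug was pushed out onto the tray with about 20 N at most, and the ejector is back upright and home in its rest, let go; I handed the job in at about 23 s, with no verdict shown.

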